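# Pack the glazier's caddy

## Task

Pack the plywood caddy for a site job: stand the red-capped patina jar upright in the red bin, lay the blue solder reel flat in the blue bin, stand the white cutting oil bottle upright in the white bin, and lay the green glass cutter flat in the long front trough of the caddy. Set each thing down rather than dropping it, and let go of it. The black-capped flux jar and the plain wooden fid among them do not belong in the caddy: leave them where they are, and do not use the spares along the far edge of the bench.

Things in the scene. Friction and masses are not known exactly. Their poses are not given: they have to be found in the camera images.
- patina_jar: Squat black jar with a red screw cap (the cap is fixed), 60 mm across, 61 mm high, cap 52 mm across from 50 mm up, 0.16 kg, standing on the bench. Origin: centre of its underside; z up.
- solder_reel: Reel of solder wire with blue flanges, lying flat, flanges 60 mm across and each 4 mm thick, wound part 52 mm across, 30 mm high in all, 0.26 kg; the near one, not the spare at the far edge of the bench. Origin: centre of its underside; z up.
- cutting_oil: White bottle of cutting oil with a white cap and a blue label, 42 mm across, 96 mm high (the body is 42 mm wide to above 60 mm height), 0.085 kg, standing on the bench; the near one, not the spare at the far edge. Origin: centre of its underside; z up.
- glass_cutter: Glass cutter lying on the bench: a straight, slim brass and pale tool with a green grip, 145 mm long along its y axis, 14 mm wide (x), 14 mm high, 0.06 kg; the near one, not the spare at the far edge. Origin: middle of its length, on its underside; z up.
- flux_jar: Look-alike, to be left: black jar with a black screw cap, 54 mm across, 74 mm high. Origin: centre of its underside; z up.
- fid: Look-alike, to be left: plain wooden fid, a slim tapered stick, 157 mm long along its y axis, 22 mm wide, 10 mm high, lying on the bench; the near one, not the one at the far edge. Origin: middle of its length, on its underside; z up.
- caddy: Plywood caddy, fixed, 208 (x) x 284 mm (y); walls 24 mm high and 4 thick, floor 4 thick; end handles stand out 17 mm. Origin: centre of underside; x away from the robot, y along its length, z up. Front trough: centre x = -60, y = 0 mm, inside 80 (x) x 276 mm (y), floor at z = 4 mm. Rear bay holds the bins, centres at x = +42, y = -92, 0, +92 mm.
- bin_red: Red plastic bin, open on top, one of three alike but for colour that stand side by side, in changing order, in the rear bay of the caddy. Outside 114 (x) x 90 (y) x 38 mm high, walls and floor 3 mm, inside 108 x 84 mm. It is held fast. Origin: centre of its underside; z up; x and y as the caddy's.
- bin_blue: Blue plastic bin, open on top, one of three alike but for colour that stand side by side, in changing order, in the rear bay of the caddy. Outside 114 (x) x 90 (y) x 38 mm high, walls and floor 3 mm, inside 108 x 84 mm. It is held fast. Origin: centre of its underside; z up; x and y as the caddy's.
- bin_white: White plastic bin, open on top, one of three alike but for colour that stand side by side, in changing order, in the rear bay of the caddy. Outside 114 (x) x 90 (y) x 38 mm high, walls and floor 3 mm, inside 108 x 84 mm. It is held fast. Origin: centre of its underside; z up; x and y as the caddy's.
Mind the look-alikes: they are no part of the job. What is meant by the cutting_oil is not yellow, and is the larger of those in its own colour.

How it is judged (in metres and radians):
At the end, for the whole second after the job is handed in: Patina jar upright in the red bin, reel flat in the blue, oil bottle upright in the white (each on the floor, tilt under 0.15 rad); cutter flat within 0.15 rad on the trough floor, between its walls; all four released, at rest; flux jar and fid within 20 mm of their start (x of patina_jar in the frame of bin_red between -0.028 and 0.028 m and y of patina_jar in the frame of bin_red between -0.016 and 0.016 m and z of patina_jar in the frame of bin_red between -0.002 and 0.012 m and angle between each of patina_jar, solder_reel, cutting_oil's own z axis and vertical below 0.15 rad and x of solder_reel in the frame of bin_blue between -0.028 and 0.028 m and y of solder_reel in the frame of bin_blue between -0.016 and 0.016 m and z of solder_reel in the frame of bin_blue between -0.002 and 0.012 m and x of cutting_oil in the frame of bin_white between -0.037 and 0.037 m and y of cutting_oil in the frame of bin_white between -0.025 and 0.025 m and z of cutting_oil in the frame of bin_white between -0.002 and 0.012 m and x of glass_cutter in the frame of caddy between -0.096 and -0.024 m and y of glass_cutter in the frame of caddy between -0.075 and 0.075 m and z of glass_cutter in the frame of caddy between -0.002 and 0.02 m and angle between glass_cutter's own y axis and vertical between 1.42 and 1.72 rad and linear speed of each of patina_jar, solder_reel, cutting_oil, glass_cutter below 0.03 m/s and distance of each of flux_jar, fid from where it was at the start of the episode below 0.02 m); the robot touches nothing.
It fails at once if the patina jar is dropped: it falls free of the fingers faster than 0.7 m/s (a drop of some 25 mm) (linear speed of patina_jar above 0.7 m/s and contact force between the fingers and patina_jar below 0.05 N).
It fails at once if the solder reel is dropped: it falls free of the fingers faster than 0.7 m/s (a drop of some 25 mm) (linear speed of solder_reel above 0.7 m/s and contact force between the fingers and solder_reel below 0.05 N).
It fails at once if the cutting oil is dropped: it falls free of the fingers faster than 0.7 m/s (a drop of some 25 mm) (linear speed of cutting_oil above 0.7 m/s and contact force between the fingers and cutting_oil below 0.05 N).
It fails at once if the glass cutter is dropped: it falls free of the fingers faster than 0.7 m/s (a drop of some 25 mm) (linear speed of glass_cutter above 0.7 m/s and contact force between the fingers and glass_cutter below 0.05 N).
It fails at once if the flux jar or the fid is shifted by more than 30 mm or knocked over (distance of any of flux_jar, fid from where it was at the start of the episode above 0.03 m or angle between any of flux_jar, fid's own z axis and vertical above 0.5 rad).
It also fails if it takes over 109 s, if anything falls off the work surface, if the arm or the gripper's body presses on something with over 40 N, if the wrist force passes 120 N, or if a joint passes its speed limit or range.

## Robot

A 7-joint arm with a two-finger parallel gripper is mounted at the origin on a cart in front of the work surface, level with it; the furniture and walls round the work are solid. World frame = base frame: x ahead of the robot, y to its left, z up, the work surface at z = 0. Lengths are in m, angles in degrees, forces in N, time in s.
With the tool pointing down it reaches from about 0.4 to 0.9 m from the base axis. Payload 5.5 kg.
Tool frame: the origin (TCP) lies between the finger pads; the fingertips stand 8 mm ahead of it and the grasp point (between the pads) lies 11 mm behind it; z points along the fingers, y is the line along which they close (so a half turn about z gives the same grasp; the last joint's range is limited). The gripper opens to 85 mm and grips with 20 to 120 N. Pads are 22 mm wide; open, the fingers measure 114 mm over their backs; the gripper's body (76 mm by 85 mm) begins 54 mm behind the grasp point. The pads swing forward as they close: fully open they stand 13 mm farther back than shut.
Start: joints at [92.372, 28.699, -24.465, 88.831, 12.651, 65.22, -12.049], TCP at [0.143, -0.634, 0.239] pointing down, gripper open.
Joint ranges: [-164.97, 164.97], [-17.58, 116.51], [-87.97, 89.64], [11.32, 138.91], [-80.73, 260.73], [10.89, 115.49], [-147.41, 147.41]. Speed limits (degrees/s): [147.25, 147.25, 180, 180, 180, 180, 180].

## Interface

Orientations are given as a 3x3 rotation matrix whose columns are the frame's x, y, z axes.
In Python, from plant import manip, grab_frame, calibration, order gives the robot as it stands. The module is installed in compiled form; this text tells all that it offers. Calls block until the motion is done:
- manip.move_pose(position, orientation): joint-space move of the TCP to a pose.
- manip.movel(position, ori=None, v=0.15, max_force=None): straight line of the TCP; ori=None keeps the orientation; v is the mean speed in m/s. With max_force (N) it stops when the force on the tool has changed by that much, and returns True; else False.
- manip.move_j(angles): joint-space move.
- manip.set_gripper(opening, newtons=None): opening from 0.0 (shut) to 1.0 (fully open); newtons is the grip in N (None keeps the last); returns when the fingers have stopped.
- manip.dwell(seconds).
- manip.inverse_kinematics(position, orientation): joint angles nearest the present ones, or None.
- manip.get_obs(): the state.
- grab_frame(name): name is "scene" or "top" or "wrist"; returns the picture (384x512x3 uint8, red, green, blue); there is no depth.
- calibration(name): a dict with "fx", "fy", "cx", "cy" (pixels), "camera_from_world" (4x4, takes a point from world to camera coordinates); the wrist camera has in their place "T_tool_cam" (4x4, takes a point from camera to tool coordinates, whose origin is the TCP and whose axes are the flange's). Camera axes: x right, y down, z forward; pixel columns grow to the right and rows downward; lengths in m; the calibration is good to about 2 mm. A picture is of the moment at which its call begins: read the wrist's pose just before it. calibration takes no time and is no camera call.
A pose or a line that the arm cannot do raises manip.IKError and nothing moves.
- order.close_job(): hands the job in; it is judged then, once.
The state is a dict: "time": time; "q": joint angles; "joint_vel": joint speeds; "tau": joint torques, N m; "ee_pos": TCP position; "tcp_rot": TCP orientation; "wrist_force": force on the tool from outside, world axes, zero at the start; "wrist_torque": the same for the moment, N m; "finger_gap": opening from 0.0 (shut) to 1.0 (fully open); "finger_force": force on a finger pad.
Only numpy, scipy, OpenCV 4.12 (cv2) and the standard library are available. Lean on these libraries where they do the work, as an engineer would, in place of code of your own. Each camera call takes 0.05 s, during which the arm holds its last target. There are 200 camera calls.

## Working session

There is one attempt and no reset: what is moved stays moved. The work goes in short steps, each a Python script; the robot and the scene stay as the last script left them, time stands still between calls to the robot, and variables do not carry over. Pictures are saved under pics/ and viewed, at most 14 in all, crops included, and the job is handed in when it is done.

```bash
mkdir -p pics
python3 - <<'E'
from plant import manip, grab_frame, calibration
import cv2
for n in("scene","top"):
    f=grab_frame(n); cv2.imwrite(f"pics/{n}0.png",cv2.cvtColor(f,cv2.COLOR_RGB2BGR))
    c=calibration(n); print(n,c)
print(calibration("wrist")); o=manip.get_obs(); print(o['time'],o['ee_pos'],o['tcp_rot'])
E
```

```text
scene {'fx': 421.4580700788644, 'fy': 421.4580700788644, 'cx': 253.7107025166351, 'cy': 192.4744471085908, 'camera_from_world': array([[-0.47825941, -0.87818879,  0.00723803,  0.28842672],
       [-0.48736255,  0.2585422 , -0.83404657,  0.27995173],
       [ 0.73057901, -0.40241816, -0.55164656,  1.02947945],
       [ 0.        ,  0.        ,  0.        ,  1.        ]])}
top {'fx': 436.4379910021451, 'fy': 436.4379910021451, 'cx': 256.50487278436356, 'cy': 196.4306616851991, 'camera_from_world': array([[-0.02601889, -0.99935503, -0.02474938,  0.04661066],
       [-0.99186751,  0.02889365, -0.12395163,  0.55022045],
       [ 0.12458678,  0.02132302, -0.99197957,  1.09343012],
       [ 0.        ,  0.        ,  0.        ,  1.        ]])}
{'fx': 265.99864790499305, 'fy': 265.99864790499305, 'cx': 257.30100018401896, 'cy': 188.06229619109507, 'T_tool_cam': array([[ 3.22977948e-04, -9.49066770e-01, -3.15074850e-01,
         7.99757204e-02],
       [ 9.99999728e-01,  5.15228242e-04, -5.26884780e-04,
         5.58680705e-04],
       [ 6.62384297e-04, -3.15074594e-01,  9.49066679e-01,
        -1.34053815e-01],
       [ 0.00000000e+00,  0.00000000e+00,  0.00000000e+00,
         1.00000000e+00]])}
0.1 [ 0.14280931 -0.63350611  0.23837933] [[ 9.75497151e-01  2.20011842e-01 -3.13397327e-04]
 [ 2.20012055e-01 -9.75495694e-01  1.68731342e-03]
 [ 6.55111904e-05 -1.71492063e-03 -9.99998527e-01]]
```

View pics/top0.png

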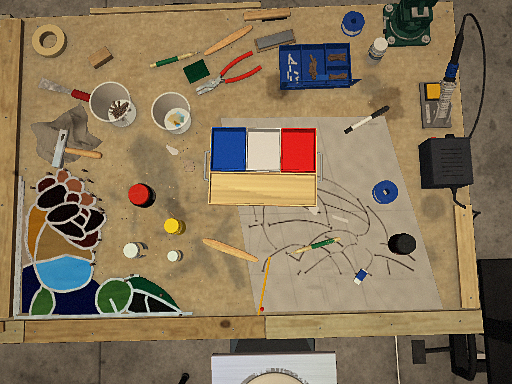

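View pics/scene0.png

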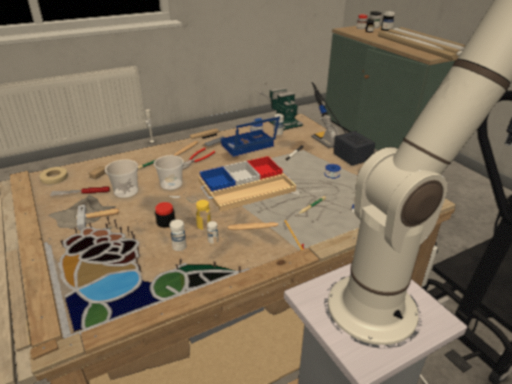

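Top view candidates: 
- patina jar: red cap (140,195), versus flux jar with black cap (402,244)
- reel: near (385,191), versus spare (352,22)
- oil: large white (132,250), versus small white (175,256), yellow (174,226) and spare (378,48)
- cutter: green grip (318,244), versus spare (172,59), fid (230,249) and pencil (265,285)
- bins, left to right: blue, white, red

I choose (140,195), (385,191), (132,250) and (318,244).

```bash
cat > h.py <<'E'
from plant import manip, grab_frame, calibration, order
import numpy as np, cv2
def save(f,n,box=None,s=1):
    if box: f=f[box[1]:box[3],box[0]:box[2]]
    cv2.imwrite(f"pics/{n}.png",cv2.cvtColor(cv2.resize(f,None,fx=s,fy=s,interpolation=cv2.INTER_CUBIC),cv2.COLOR_RGB2BGR))
def cam(name,obs=None):
    c=calibration(name)
    if name!="wrist": T=np.linalg.inv(c["camera_from_world"])
    else:
        T=np.eye(4);T[:3,:3]=obs["tcp_rot"];T[:3,3]=obs["ee_pos"];T=T@c["T_tool_cam"]
    return c,T
def ray(px,z,c,T):
    d=T[:3,:3]@np.array([(px[0]-c["cx"])/c["fx"],(px[1]-c["cy"])/c["fy"],1.])
    return T[:3,3]+d*(z-T[2,3])/d[2]
def proj(p,c,T):
    q=np.linalg.inv(T)@np.append(p,1.); return np.array([c["fx"]*q[0]/q[2]+c["cx"],c["fy"]*q[1]/q[2]+c["cy"]])
def blob(f,kind,box=None):
    """largest contour of a colour (HSV) inside box; returns contour"""
    h=cv2.cvtColor(f,cv2.COLOR_RGB2HSV).astype(int);H,S,V=h[...,0],h[...,1],h[...,2]
    m={"red":((H<8)|(H>172))&(S>150)&(V>90),"blue":(H>100)&(H<125)&(S>130)&(V>50),
       "white":(S<45)&(V>150),"green":(H>40)&(H<90)&(S>90)&(V>30),"black":(V<50)}[kind].astype(np.uint8)
    if box:
        k=np.zeros_like(m);k[box[1]:box[3],box[0]:box[2]]=1;m*=k
    cs,_=cv2.findContours(m,cv2.RETR_EXTERNAL,cv2.CHAIN_APPROX_NONE)
    return max(cs,key=cv2.contourArea)
def down(yaw):
    """tool down, closing axis y at yaw deg in the world"""
    a=np.radians(yaw);y=np.array([np.cos(a),np.sin(a),0]);z=np.array([0,0,-1.])
    return np.column_stack([np.cross(y,z),y,z])
E
python3 - <<'E'
from h import *
f=grab_frame("top");c,T=cam("top")
for n,k,b,z in[("jar","red",(120,175,160,215),.061),("reel","blue",(365,175,405,210),.03),("oil","white",(115,235,150,265),.096),("oils","white",(160,245,185,265),.06),("cutter","green",(295,230,345,260),.012),("flux","black",(385,230,420,260),.074),
  ("bblue","blue",(205,120,250,175),.042),("bred","red",(275,120,325,175),.042),("bwhite","white",(245,125,283,175),.042)]:
    q=blob(f,k,b);r=cv2.minAreaRect(q);(x,y),R=cv2.minEnclosingCircle(q)
    d=[ray(p,z,c,T) for p in cv2.boxPoints(r)]
    print(n,np.round(r[0],1),np.round(r[1],1),"R",round(R,1),ray(r[0],z,c,T).round(4),
     [ (round(float(np.linalg.norm(d[i+1]-d[i])),3),round(float(np.degrees(np.arctan2(*(d[i+1]-d[i])[1::-1]))),1)) for i in(0,1)])
a=f[180:300,115:265];b=f[170:290,290:440]
save(np.hstack([a,b]),"crop1",s=2.6)
E
```

```text
jar [138. 194.] [20. 20.] R 10.6 [0.563  0.3321 0.061 ] [(0.051, -91.7), (0.051, -179.7)]
reel [384.6 192.2] [22.4 25. ] R 12.7 [ 0.5533 -0.2993  0.03  ] [(0.065, -65.1), (0.057, -157.2)]
oil [130. 250.] [12.7 14.1] R 7.6 [0.4217 0.3401 0.096 ] [(0.034, -45.8), (0.031, -135.2)]
oils [172.5 255.5] [9.9 9.9] R 5.4 [0.4057 0.2445 0.06  ] [(0.024, -46.2), (0.025, -135.5)]
cutter [322.3 242.8] [ 4.6 24. ] R 12.0 [ 0.4281 -0.1355  0.012 ] [(0.062, -74.5), (0.012, -165.5)]
flux [401.5 243.5] [21. 27.] R 13.8 [ 0.4203 -0.3204  0.074 ] [(0.066, -91.5), (0.051, 176.0)]
bblue [227.5 148.5] [43. 35.] R 27.4 [0.6786 0.1036 0.042 ] [(0.092, -91.9), (0.115, 178.7)]
bred [298. 150.] [44. 34.] R 27.4 [ 0.6687 -0.0796  0.042 ] [(0.089, -91.9), (0.117, 177.6)]
bwhite [262.5 151. ] [38. 33.] R 24.8 [0.669  0.0126 0.042 ] [(0.086, -91.9), (0.101, 178.1)]
```

View pics/crop1.png

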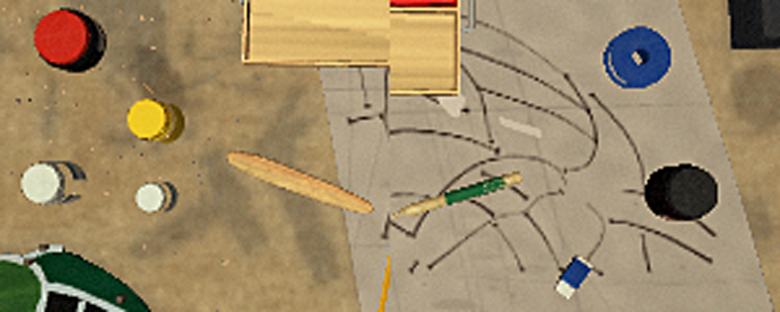

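The crop confirms the choices: red jar at the left, the larger white bottle beside the small one, the green-gripped cutter, and the near blue reel. Next I check reach and take close wrist looks at the reel, cutter and bins.

Run:
```python
from h import *
P={"reel":(.553,-.299),"cut":(.42,-.12),"jar":(.563,.332),"oil":(.42,.34),"bred":(.669,-.08),"bwhite":(.67,.012),"bblue":(.678,.104),"tr":(.57,.012)}
for n,p in P.items():
    for yaw in(-2,178):
        qs=[manip.inverse_kinematics([*p,z],down(yaw)) for z in(.02,.22)]
        print(n,yaw,[None if q is None else np.round(q,0).astype(int).tolist() for q in qs])
```

```text
reel -2 [[52, 46, -36, 99, 36, 47, -3], [62, 35, -52, 93, 29, 67, 1]]
reel 178 [[-9, 53, 52, 101, -52, 53, -116], [-17, 41, 65, 95, -39, 70, -125]]
cut -2 [[47, 34, -41, 126, 41, 34, -26], [73, 16, -68, 118, 18, 57, -7]]
cut 178 [[-20, 33, 39, 128, -41, 32, -131], [-55, 20, 80, 121, -23, 57, -145]]
jar -2 [[11, 71, -75, 94, 72, 74, -80], [11, 51, -75, 88, 49, 79, -70]]
jar 178 [[11, 71, -75, 94, 72, 74, 100], [11, 51, -75, 88, 49, 79, 110]]
oil -2 [[10, 66, -75, 111, 71, 68, -97], [12, 37, -74, 105, 39, 69, -77]]
oil 178 [[10, 66, -75, 111, 71, 68, 83], [12, 37, -74, 105, 39, 69, 103]]
bred -2 [[35, 53, -46, 92, 45, 55, -29], [43, 45, -62, 85, 40, 74, -26]]
bred 178 [[-34, 65, 64, 94, -64, 65, -134], [-38, 55, 77, 88, -54, 81, -139]]
bwhite -2 [[26, 53, -45, 92, 44, 54, -36], [32, 41, -56, 86, 35, 71, -30]]
bwhite 178 [[-42, 65, 64, 95, -64, 65, -141], [-46, 54, 77, 89, -54, 80, -147]]
bblue -2 [[15, 51, -39, 90, 38, 53, -40], [26, 45, -61, 83, 40, 75, -40]]
bblue 178 [[31, 73, -75, 89, 72, 76, 124], [30, 54, -75, 83, 52, 82, 133]]
tr -2 [[27, 43, -41, 108, 40, 44, -38], [48, 42, -75, 101, 43, 72, -41]]
tr 178 [[-42, 49, 52, 110, -53, 48, -143], [-56, 44, 78, 104, -45, 72, -146]]
```

Run:
```python
from h import *
ims=[]
for n,p,z in[("caddy",(.63,.012),.30),("cut",(.41,-.125),.16),("reel",(.553,-.299),.2)]:
    manip.move_pose([*p,z],down(-2)); manip.dwell(.2)
    o=manip.get_obs(); f=grab_frame("wrist"); c,T=cam("wrist",o); np.savez(f"{n}.npz",f=f,T=T); ims.append(f)
    print(n,o["time"],o["ee_pos"].round(4),proj([*p,.01],c,T).round(0))
save(np.vstack([np.hstack(ims[:2]),np.hstack([ims[2],ims[2]*0])]),"w1",s=.78)
```

```text
caddy 3.2083 [0.63   0.0114 0.2999] [258. 152.]
cut 4.5917 [ 0.4115 -0.1244  0.1607] [257. 177.]
reel 5.75 [ 0.5526 -0.2977  0.2002] [258. 168.]
```

View pics/w1.png

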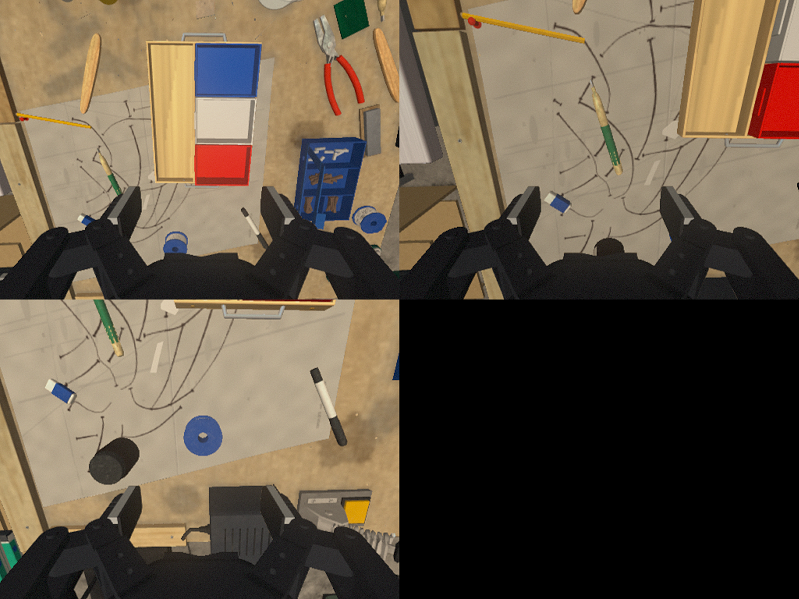

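The wrist views show the caddy with blue, white and red bins from +y to -y. The cutter runs from about (247,103) to (282,223), and the reel is at about (259,174) in its frame.

Run:
```python
from h import *
c=calibration("wrist")
d=np.load("caddy.npz");f,T=d["f"],d["T"]
for k,b in[("blue",(245,45,345,130)),("red",(240,180,340,245)),("white",(245,120,340,190))]:
    r=cv2.minAreaRect(blob(f,k,b));w=[ray(p,.042,c,T) for p in cv2.boxPoints(r)]
    print(k,ray(r[0],.042,c,T).round(4),[(round(float(np.linalg.norm(w[i+1]-w[i])),3),round(float(np.degrees(np.arctan2(*(w[i+1]-w[i])[1::-1]))),1)) for i in(0,1)])
d=np.load("reel.npz");f,T=d["f"],d["T"]
q=blob(f,"blue",(220,130,310,220));r=cv2.minEnclosingCircle(q);print("reel",r,ray(r[0],.03,c,T).round(4),ray(r[0],.02,c,T).round(4))
d=np.load("cut.npz");f,T=d["f"],d["T"]
a,b=ray((247,103),.007,c,T),ray((282,223),.007,c,T);print("tips",a.round(4),b.round(4),np.linalg.norm(a-b),((a+b)/2).round(4),np.degrees(np.arctan2(*(a-b)[1::-1])))
q=blob(f,"green",(230,90,300,240));v=cv2.fitLine(q,cv2.DIST_L2,0,.01,.01).ravel()
a,b=ray(v[2:]-20*v[:2],.01,c,T),ray(v[2:]+20*v[:2],.01,c,T);print("green",((a+b)/2).round(4),np.degrees(np.arctan2(*(a-b)[1::-1])))
print("caddy corners",[ray(p,.028 ,c,T).round(4) for p in((150/.78,43/.78),(155/.78,182/.78))])
save(f,"cutc",(215,80,315,240),3.5)
```

```text
blue [0.6803 0.1036 0.042 ] [(0.112, -2.0), (0.087, -86.9)]
red [ 0.6709 -0.0783  0.042 ] [(0.113, -2.0), (0.09, -87.7)]
white [0.6767 0.0339 0.042 ] [(0.043, 86.6), (0.111, -2.9)]
reel ((259.3709716796875, 174.2096710205078), 25.42147445678711) [ 0.554  -0.3011  0.03  ] [ 0.5539 -0.3038  0.02  ]
tips [ 0.4028 -0.0468  0.007 ] [ 0.4383 -0.1842  0.007 ] 0.14189181589080707 [ 0.4206 -0.1155  0.007 ] 104.47822450566738
green [ 0.4254 -0.1363  0.01  ] 105.4538962237681
caddy corners [array([ 0.3559, -0.0037,  0.028 ]), array([ 0.3433, -0.1836,  0.028 ])]
```

View pics/cutc.png

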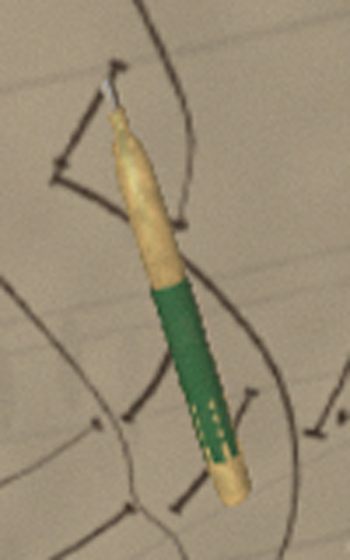

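```bash
cat >> h.py <<'E'
def st(s):
    o=manip.get_obs();print(s,"t",round(o["time"],1),"z",o["ee_pos"].round(4),"gap",round(float(o["finger_gap"]),3),"ff",np.round(o["finger_force"],1),"F",np.round(o["wrist_force"],1))
def pick(p,z,yaw,N,opening=1.0,lift=.2):
    manip.set_gripper(opening)
    manip.move_pose([*p,.2],down(yaw)); manip.movel([*p,z+.04],v=.2)
    hit=manip.movel([*p,z],v=.06,max_force=8); st(f"hit {hit}")
    if hit: manip.movel([*p,manip.get_obs()["ee_pos"][2]+.005],v=.05)
    manip.set_gripper(0.0,N); st("grip")
    zz=float(manip.get_obs()["ee_pos"][2])
    manip.movel([*p,lift],v=.15); st("lift"); return zz
def place(p,z,yaw,rel,hover=.2,ret=.2):
    manip.move_pose([*p,hover],down(yaw)); manip.movel([*p,z+.03],v=.2)
    hit=manip.movel([*p,z-.003],v=.03,max_force=4); st(f"down {hit}")
    g=manip.get_obs()["finger_gap"]; manip.set_gripper(min(1,float(g)+rel)); st("open")
    manip.movel([*p,ret],v=.15)
E
python3 - <<'E'
from h import *
print(pick((.554,-.301),.008,-2.7,40))
f=grab_frame("wrist");save(f,"r1")
E
```

```text
hit False t 8.0 z [ 0.5543 -0.3008  0.0081] gap 0.999 ff 0.0 F [ 0.6 -0.3  0.6]
grip t 8.4 z [ 0.5546 -0.3011  0.0092] gap 0.654 ff 41.1 F [-1.6  0.3  5.6]
lift t 9.8 z [ 0.5533 -0.301   0.1988] gap 0.654 ff 42.7 F [ 0.3 -0.3 -2.5]
0.009249612354426244
```

View pics/r1.png

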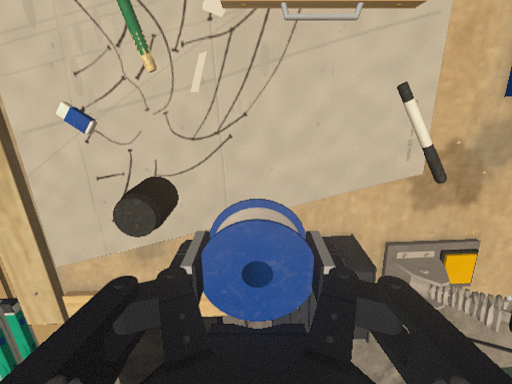

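The reel is held level between the pads at about (257,265). Next I place it in the blue bin, then pick the cutter.

Run:
```python
from h import *
place((.6797,.1036),.0165,-2.7,.08)
manip.dwell(.1);f=grab_frame("wrist")
print(pick((.4225,-.122),.0105,15,40,opening=.45,lift=.15))
g=grab_frame("wrist");save(np.hstack([f,g]),"r2",s=.78)
```

```text
down True t 13.3 z [0.6794 0.1035 0.0163] gap 0.649 ff 43.0 F [0.1 0.3 5.2]
open t 13.5 z [0.6782 0.103  0.0147] gap 0.726 ff 0.0 F [-0.4 -0.   0.3]
hit False t 18.4 z [ 0.4226 -0.1218  0.0105] gap 0.451 ff 0.0 F [-0.1 -0.1  0.4]
grip t 18.8 z [ 0.4228 -0.1221  0.0109] gap 0.123 ff 39.4 F [-1.2  1.   4.4]
lift t 19.9 z [ 0.4218 -0.1221  0.1493] gap 0.124 ff 39.0 F [ 0.8  0.3 -1. ]
0.010894219955776226
```

View pics/r2.png

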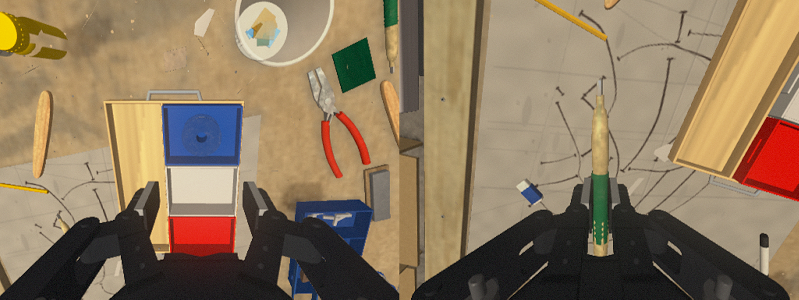

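The reel lies flat near the middle of the blue bin (around (203,137) in the left view), and the cutter is held straight. Now the cutter goes in the trough, then I take the jar.

Run:
```python
from h import *
place((.5728,.0150),.0152,-2.7,.18)
f=grab_frame("wrist")
manip.set_gripper(1.0)
manip.move_pose([.563,.332,.24],down(-2.7));manip.dwell(.2)
o=manip.get_obs();g=grab_frame("wrist");c,T=cam("wrist",o)
p=proj([.563,.332,.061],c,T);x,y=p.astype(int);q=blob(g,"red",(x-50,y-50,x+50,y+50));r=cv2.minEnclosingCircle(q);print(p,r,ray(r[0],.058,c,T).round(4))
save(np.hstack([f,g]),"r3",s=.78);st("")
```

```text
down True t 22.6 z [0.5725 0.015  0.0149] gap 0.124 ff 39.7 F [-0.9 -0.4  5.9]
open t 22.9 z [0.5716 0.0147 0.014 ] gap 0.303 ff 0.0 F [ 0.4 -0.8  0.4]
[257.07686355 167.98548667] ((256.8666687011719, 166.46665954589844), 22.005447387695312) [0.5628 0.3332 0.058 ]
 t 26.4 z [0.5639 0.3303 0.2397] gap 0.997 ff 0.0 F [-0.7  0.2 -0.1]
```

View pics/r3.png

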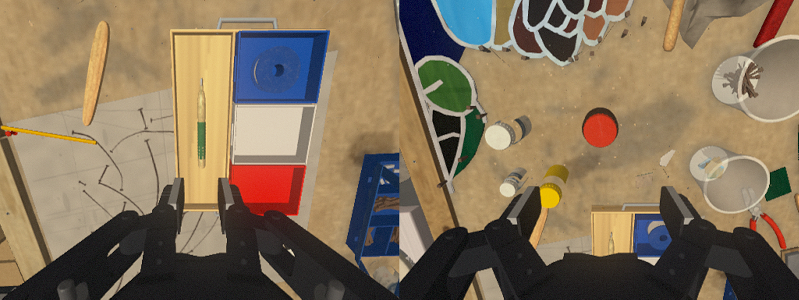

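The cutter lies in the trough (around (201,125)), and the jar's red cap is at (257,166) in the wrist frame. Pick it, place it in the red bin, then look at the oil bottle.

Run:
```python
from h import *
z=pick((.563,.3328),.022,-2.7,50)
f=grab_frame("wrist")
o=manip.get_obs()
if o["finger_gap"]>.5:
    place((.6705,-.0787),z+.007,-2.7,.08)
    h=grab_frame("wrist")
    manip.set_gripper(.85)
    manip.move_pose([.421,.34,.24],down(-2.7));manip.dwell(.2)
    o=manip.get_obs();g=grab_frame("wrist");c,T=cam("wrist",o)
    p=proj([.421,.34,.096],c,T);x,y=p.astype(int);q=blob(g,"white",(x-40,y-40,x+40,y+40));r=cv2.minAreaRect(q);print(p,r,ray(r[0],.096,c,T).round(4));st("")
    save(np.hstack([h,g]),"r4",s=.78)
else: save(f,"r4")
```

```text
hit False t 28.6 z [0.563  0.3331 0.0221] gap 1.001 ff 0.0 F [-0.3  1.1 -0.5]
grip t 28.9 z [0.5634 0.3333 0.0229] gap 0.684 ff 54.2 F [-0.1 -0.7  4.2]
lift t 30.3 z [0.5625 0.3322 0.1987] gap 0.679 ff 53.6 F [ 0.4  0.6 -2. ]
down True t 33.7 z [ 0.6701 -0.0787  0.0299] gap 0.68 ff 54.4 F [-0.1 -0.9  4.6]
open t 33.9 z [ 0.669  -0.0789  0.0285] gap 0.761 ff 0.0 F [-0.5  0.3 -0.3]
[257.40571875 177.1401958 ] ((256.7500305175781, 177.75001525878906), (30.405588150024414, 29.698484420776367), 45.0) [0.4203 0.3393 0.096 ]
 t 37.5 z [0.4216 0.3395 0.2398] gap 0.848 ff 0.0 F [ 1.3 -0.1 -0.1]
```

View pics/r4.png

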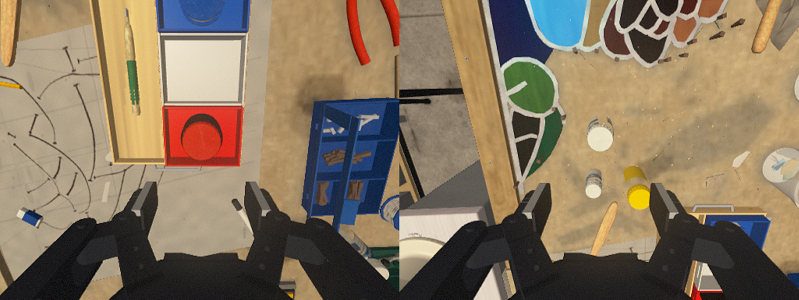

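The jar stands in the red bin ((202,132) in the left view). The oil bottle's white cap is at (257,178), larger than the small bottle's, so I pick and place it.

Run:
```python
from h import *
z=pick((.4203,.3397),.042,-2.7,30,opening=.85)
o=manip.get_obs();f=grab_frame("wrist")
if .3<o["finger_gap"]<.62:
    place((.6749,.0123),z+.007,-2.7,.15)
    manip.move_pose([.60,-.05,.3],down(-2.7));manip.dwell(.3);f=grab_frame("wrist");st("")
save(np.hstack([f,grab_frame("top")]),"r5",s=.78)
```

```text
hit False t 39.6 z [0.4202 0.34   0.042 ] gap 0.85 ff 0.0 F [ 0.6 -0.3 -0.4]
grip t 40.0 z [0.4205 0.34   0.0425] gap 0.472 ff 30.1 F [-0.9 -0.1  4.7]
lift t 41.2 z [0.4199 0.3391 0.199 ] gap 0.468 ff 30.1 F [-0.9 -0.2 -0.8]
down True t 44.4 z [0.6746 0.0123 0.0496] gap 0.47 ff 30.7 F [-0.7 -0.3  5.6]
open t 44.7 z [0.6736 0.0119 0.0482] gap 0.624 ff 0.0 F [-0.1  0.1 -0.5]
 t 46.8 z [ 0.6    -0.0491  0.2991] gap 0.623 ff 0.0 F [-0.3 -0.1 -1.1]
```

View pics/r5.png

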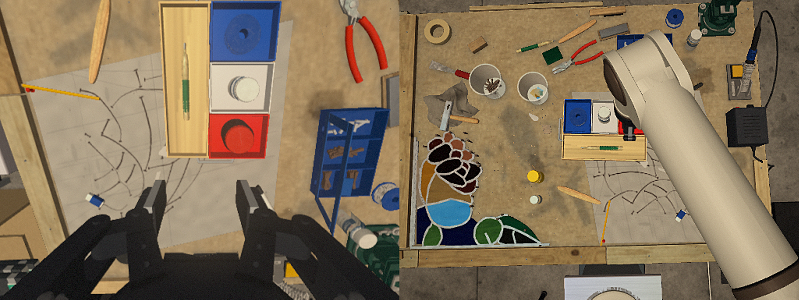

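All four are seated: reel (243,33), bottle (240,90), jar (238,137) and cutter (186,78). The fid hasn't moved, and nothing went near the flux jar.

```bash
python3 -c "
from h import *
print(order.close_job())"
```

```text
the job is handed in; nothing more can be done
None
```

The caddy is packed and the job handed in at about 47 s: patina jar in the red bin, reel flat in the blue, oil bottle upright in the white and cutter flat in the trough, all released; no verdict came back, and the flux jar was hidden behind the arm in the last picture.

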